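# Show the soldered mug handle to the inspection camera

### The job

One of the two small silver mugs on the firebrick has just had its handle soldered on. Pick that mug up by its thin-walled body, gently, with no more than 40 N of grip and without the fingers pressing on the fresh handle, and hold it up to the inspection camera: the handle pointing straight into the lens, the wall between the handle's two joints at the focus point 100 mm in front of the lens, and the mug right way up in the camera's picture (so tipped back as much as the camera looks down). Finish while still holding it there in the gripper, with nothing else supporting it; do not touch the camera or its stand, and leave the other things where they are.

Things in the scene. Friction and masses are not known exactly. Their poses are not given: they have to be found in the camera images.
- mug: The silver mug with the handle, upright on the firebrick: straight round body 54 mm across, 62 mm tall, wall 2 mm, open on top, 0.08 to 0.17 kg. Origin at the centre of its underside; z up its axis; +x out through the middle of the handle, a C of 6 mm round wire joined to the wall 12 and 50 mm above the underside and standing out to 55 mm from the axis.
- mug_joint (a point): The point of the mug's outer wall midway between the handle's two joints: 27 mm from the axis on the handle's side, 31 mm above the underside. Same axes as the mug.
- mug_handle: The mug's handle (fixed to the mug; same origin and axes as the mug). The fingers must not press on it.
- beaker: The other silver mug, same body (54 mm diameter, 62 mm tall) but with no handle yet, standing upright on the same firebrick, its centre 110 to 132 mm from the other mug's. Origin at the centre of its underside. Leave it alone.
- brick: The cream firebrick the two mugs stand on, fixed: 115 x 230 x 64 mm (x, y, z), its underside on a grey heat board 22 mm thick, so its top lies 86 mm above the bench. Origin at the centre of its underside.
- stand: The inspection camera's stand on the bench beyond the heat board, fixed: base plate 130 x 130 x 14 mm, upright steel post 18 mm across and 434 mm tall at the origin, a black carriage clamped on it at the height of the camera's pivot (280 to 350 mm). Origin at the centre of the base plate's underside; the camera is clamped 52 mm to the post's +y side and looks along the stand's -x.
- camera: Inspection camera: white tube 38 mm across with a black ring light 46 mm across on its nose. Origin on the optical axis, 55 mm behind the nose's front and 60 mm ahead of its back end. Looks along its own -x, 11 to 29 degrees below level; y is level, z up in its picture. A mug held as asked has the camera's axes (x along x, z along z). Held by friction only: not to be knocked.
- focus (a point): The camera's focus point, in the air on its optical axis 100 mm in front of the nose (155 mm from the camera's origin along -x); 200 to 325 mm above the bench. Same axes as the camera.
- third_hand: Soldering third hand on the bench: round maroon base 72 mm in diameter, 80 mm tall, with steel tweezers on top reaching 75 mm from its axis. Origin at the centre of its underside. Leave it alone.
- hammer: Wooden-handled hammer lying on the bench, 230 mm long. Leave it alone.
- file: Hand file with wooden handle lying on the bench, 220 mm long. Leave it alone.
Not all that is in view belongs to the job. What is shaped like the mug but green or pink is not meant.

How it is judged:
On the way:
1. the mug with the handle is lifted clear of the firebrick in the gripper (height (world z) of mug above 0.1 m and contact force between mug and the fingers above 2 N and contact force between mug and brick below 0.2 N), for 0.2 s.
At the end, for the whole second after the job is handed in: The mug hangs still in the fingers, touching nothing else: the wall point between the handle's joints within 14 mm of the focus point, handle towards the lens, mug x and z axes each within 0.2 rad of the camera's, camera, stand and other things undisturbed (distance between mug_joint and focus below 0.014 m and angle between the x axis of mug and the x axis of camera, either way round below 0.2 rad and angle between the z axis of mug and the z axis of camera, either way round below 0.2 rad and x of mug in the frame of camera below -0.16 m and z of mug in the frame of camera below -0.01 m and height (world z) of mug above 0.14 m and linear speed of mug below 0.03 m/s and contact force between mug and the fingers above 2 N and contact force between mug and brick below 0.2 N and contact force between mug and stand below 0.2 N and contact force between mug and beaker below 0.2 N and contact force between mug and third_hand below 0.2 N); the arm keeps its last pose, push and grip.
It fails at once if the thin-walled mug is gripped too hard (fingers' contact force) (contact force between mug and the fingers above 100 N).
It fails at once if the fingers press on the freshly soldered handle (contact force between the fingers and mug_handle above 3 N).
It fails at once if the camera or its stand is touched or knocked out of place (contact force between stand and the arm above 2 N or contact force between stand and the fingers above 2 N or contact force between stand and mug above 2 N or distance of focus from where it was at the start of the episode above 0.008 m).
It fails at once if the other mug, the third hand, the hammer or the file is disturbed (distance of any of beaker, third_hand, hammer, file from where it was at the start of the episode above 0.015 m or angle between beaker's own z axis and vertical above 0.4 rad).
It also fails if it takes over 38 s, if anything falls off the work surface, if the arm or the gripper's body presses on something with over 40 N, if the wrist force passes 120 N, or if a joint passes its speed limit or range.

### The arm

A 6-joint arm with a two-finger parallel gripper is mounted at the origin on the work surface. World frame = base frame: x ahead of the robot, y to its left, z up, the work surface at z = 0. Lengths are in m, angles in rad, forces in N, time in s.
With the tool pointing down it reaches from about 0.375 to 0.825 m from the base axis. Payload 5.5 kg.
Tool frame: the origin (TCP) lies on the centre line of the jaws, within the pads' length; the fingertips stand 25 mm ahead of it and the grasp point (between the pads) lies 6 mm ahead of it; z points along the fingers, y is the line along which they close (so a half turn about z gives the same grasp; the last joint's range is limited). The gripper opens to 85 mm and grips with 20 to 120 N. Pads are 22 mm wide; open, the fingers measure 114 mm over their backs; the gripper's body (76 mm by 85 mm) begins 54 mm behind the grasp point. The pads swing forward as they close: fully open they stand 13 mm farther back than shut.
Start: joints at [1.249, 0.314, -0.047, 1.21, 0, 1.571], TCP at [0.19, 0.569, 0.256] pointing down, gripper open.
Joint ranges: [-2.67, 2.67], [-0.69, 1.73], [-1.03, 1.25], [-2.08, 2.16], [-1.42, 1.45], [-3.14, 3.14]. Speed limits (rad/s): [2.39, 2.39, 3.01, 3.14, 3.14, 3.14].

### API

Orientations are given as a unit quaternion [x, y, z, w].
In Python, from plant import ctrl, vision, order gives the robot as it stands.
- The arm moves only by the tool arm_command, never from a script. Its argument "moves" is a list of rows, each a list of 3 entries, a list of its own where there are three numbers: the opening, from -1 (shut) to 1 (fully open), then the shift along the tool's x, y, z in units of 50 mm (1.0 is 50 mm), then the turn about the tool's z in units of 6 degrees (1.0 is 6 degrees). A call has 1 to 12 rows; each row shifts and turns the commanded pose from where the row before left it, along the tool's axes as they then stand; what a row does not reach is not made up. A row lasts 1/10 s, in which the tool goes at most 50 mm and 8.59 degrees, less where a joint would pass 70% of its speed; a pose out of reach is approached as far as the arm can. A call is refused whole if a number of a shift passes 1 or a number of a turn 1, either way. A call with a gripper value outside its range is refused whole. The fingers move at their own pace and stop on an object; "squeeze" is the grip in N (left out, the last holds). Time passes only in rows, so rows that do not move let the fingers close. It gives the time, the measured TCP pose, the force, the opening and the grip force at its end, in the units of the state.
- ctrl.sense(): the state, without advancing time (a new reading comes with each control period).
- vision.snapshot(name): name is "scene" or "top" or "wrist"; returns the picture (384x512x3 uint8, red, green, blue); there is no depth.
- vision.camera_info(name): a dict with "K" (3x3 intrinsics, pixels), "rvec" (rotation vector, rad) and "tvec" (3), from world to camera coordinates, as OpenCV has them. Camera axes: x right, y down, z forward; pixel columns grow to the right and rows downward; lengths in m; the calibration is good to about 2 mm. A picture is of the moment at which its call begins: read the wrist's pose just before it. camera_info takes no time and is no camera call; for the wrist camera it gives the pose at the moment of the call.
- order.hand_in(): hands the job in; it is judged then, once.
The state is a dict: "clock": time; "joint_pos": joint angles; "dq": joint speeds; "effort": joint torques, N m; "position": TCP position; "ee_rot": TCP orientation; "wrist_force": force on the tool from outside, world axes, zero at the start; "torque": the same for the moment, N m; "opening": opening from 0.0 (shut) to 1.0 (fully open); "finger_force": force on a finger pad.
Only numpy, scipy, OpenCV 4.12 (cv2) and the standard library are available. Lean on these libraries where they do the work, as an engineer would, in place of code of your own. Each camera call takes 0.05 s, during which the arm holds its last target. There are 200 camera calls.

## Working session

There is one attempt and no reset: what is moved stays moved. The work goes in short steps, Python scripts to look and compute and a tool call to move; the robot and the scene stay as the last step left them, time stands still between calls to the robot, and variables do not carry over. Pictures are saved under pics/ and viewed, at most 10 in all, crops included, and the job is handed in when it is done.

Besides the shell and the picture viewer there is one more tool, called after "Request:" as name(argument=value, ...), one argument or row to a line, values as JSON. arm_command: Moves the arm, as the interface text tells. Its arguments: {"type":"object","properties":{"moves":{"type":"array"},"squeeze":{"type":"number"}},"required":["moves"]}

```bash
ls; mkdir -p pics
python3 - <<'E'
from plant import ctrl, vision, order
import cv2,numpy as np
print(ctrl.sense())
for n in ["scene","top","wrist"]:
    im=vision.snapshot(n); cv2.imwrite(f"pics/{n}0.png",im[:,:,::-1]); i=vision.camera_info(n)
    R=cv2.Rodrigues(np.array(i["rvec"],float))[0]; print(n,i["K"],"C",-R.T@np.array(i["tvec"]).ravel(),"fwd",R[2])
a=[cv2.imread(f"pics/{n}0.png") for n in ["scene","top"]]
E
```

```text
pics
{'clock': 0.0, 'joint_pos': array([ 1.24900574e+00,  3.14241316e-01, -4.80647773e-02,  1.21021673e+00,
       -1.67023574e-05,  1.57081847e+00]), 'dq': array([-0.00236312, -0.00054434, -0.00117052, -0.00084569, -0.00099142,
        0.00214442]), 'effort': array([-7.33336092e-04, -5.39589715e+01,  3.39748442e+01,  1.92815607e-02,
        1.93367055e-05,  1.48510043e-05]), 'position': array([0.18959443, 0.56869122, 0.25543164]), 'ee_rot': array([ 1.60212866e-01,  9.87082110e-01, -8.53438136e-04, -1.30041345e-04]), 'wrist_force': array([ 1.0328495 , -0.09583208,  0.59364003]), 'torque': array([ 0.00691318,  0.06680266, -0.03713143]), 'finger_force': 0.0, 'opening': 1.0016840611529252}
scene [[376.72675471   0.         255.34649284]
 [  0.         376.72675471 192.90784816]
 [  0.           0.           1.        ]] C [ 1.34727613 -0.54691619  0.83635185] fwd [-0.68764     0.45872391 -0.56278202]
top [[382.31628377   0.         261.07603295]
 [  0.         382.31628377 189.89864022]
 [  0.           0.           1.        ]] C [ 0.52400989 -0.0432725   1.29642615] fwd [ 0.04926717 -0.01915768 -0.99860189]
wrist [[303.04049081   0.         256.63813794]
 [  0.         303.04049081 187.75880632]
 [  0.           0.           1.        ]] C [0.1224656  0.59258697 0.37374085] fwd [ 0.26680712 -0.08939366 -0.95959509]
```

View pics/scene0.png

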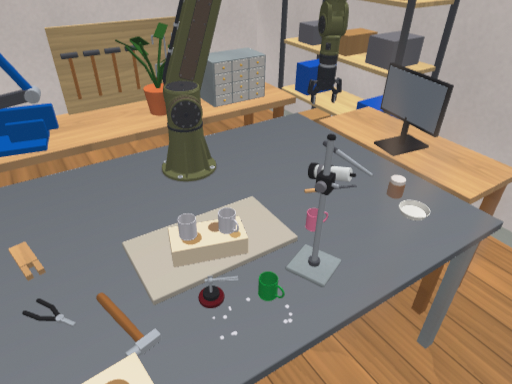

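View pics/top0.png

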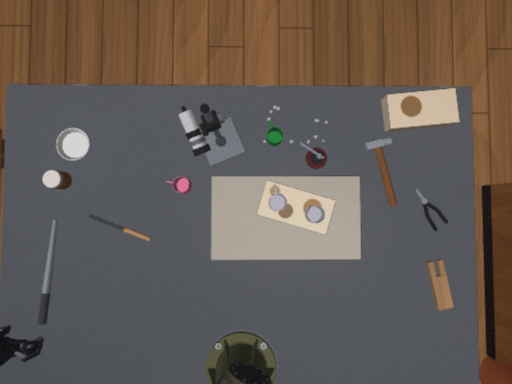

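View pics/wrist0.png

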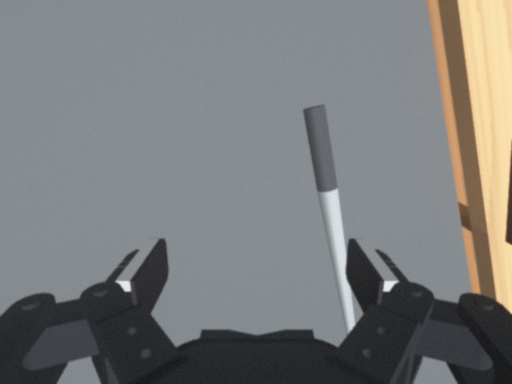

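The scene view shows the handled mug at about (227,221), with its handle at (235,227), and the beaker at (187,228). The inspection camera is at (330,173). In the top view the mug is at (277,203) with its handle at (274,190), the beaker at (315,214), and the inspection camera's tube runs from (187,110) to (200,150). The wrist view shows only the file and the bench. Next I'll enlarge crops of these.

Run:
```python
import cv2,numpy as np
def grid(n,x0,y0,x1,y1,s):
    c=cv2.resize(cv2.imread(f"pics/{n}0.png")[y0:y1,x0:x1],None,fx=s,fy=s,interpolation=cv2.INTER_CUBIC)
    for x in range((x0//10+1)*10,x1,10): cv2.putText(c,str(x),((x-x0)*s-8,8),0,.3,(0,255,255),1); cv2.line(c,((x-x0)*s,10),((x-x0)*s,14),(0,255,255),1)
    for y in range((y0//10+1)*10,y1,10): cv2.putText(c,str(y),(0,(y-y0)*s+4),0,.3,(0,255,255),1); cv2.line(c,(22,(y-y0)*s),(26,(y-y0)*s),(0,255,255),1)
    return c
cv2.imwrite("pics/tc.png",grid("top",170,95,340,240,4))
a=grid("scene",160,190,260,270,6)
b=grid("scene",290,125,390,225,6)
cv2.imwrite("pics/sc.png",a); cv2.imwrite("pics/cc.png",b)
```

```text
(no output)
```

View pics/tc.png

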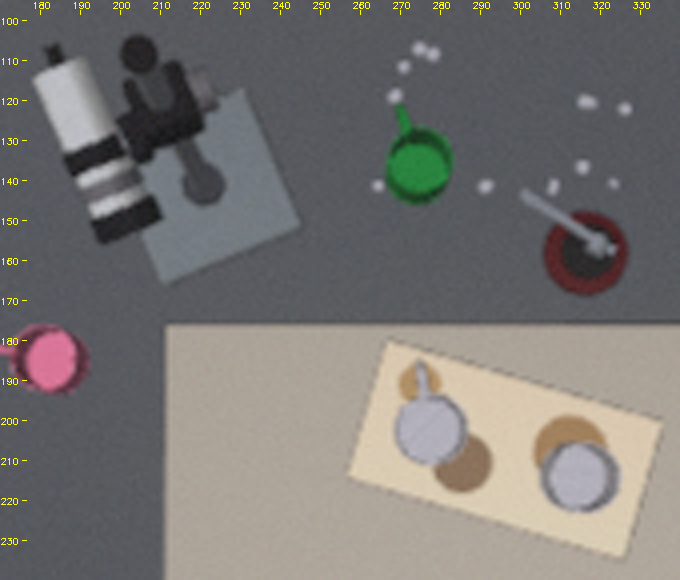

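View pics/cc.png

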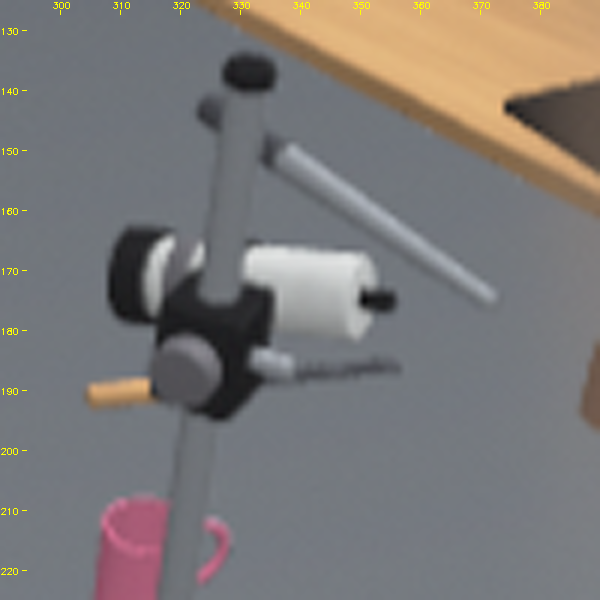

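The top crop shows the mug's rim centred at about (277,202.5) with the handle running to (275,185), and the beaker's rim at about (315,214). The tube's axis runs from about (185,111.5) to (202,152). In the scene crop the ring's nose is at about (311,170) and the tube's back end at about (349,174).

```bash
cat > h.py <<'E'
from plant import ctrl, vision, order
import cv2,numpy as np
from scipy.spatial.transform import Rotation as Rot
def cam(n):
    i=vision.camera_info(n); R=cv2.Rodrigues(np.array(i["rvec"],float))[0]
    return np.array(i["K"]),R,np.array(i["tvec"],float).ravel()
def ray(c,p):
    K,R,t=c; d=R.T@np.linalg.inv(K)@[p[0],p[1],1]; return -R.T@t,d/np.linalg.norm(d)
def onz(c,p,z):
    o,d=ray(c,p); return o+d*(z-o[2])/d[2]
def tri(rays):
    A=sum(np.eye(3)-np.outer(d,d) for o,d in rays); b=sum((np.eye(3)-np.outer(d,d))@o for o,d in rays)
    X=np.linalg.solve(A,b); return X,[np.linalg.norm((np.eye(3)-np.outer(d,d))@(X-o)) for o,d in rays]
def proj(c,X):
    K,R,t=c; p=K@(R@np.asarray(X)+t); return p[:2]/p[2]
def planen(c,p,q):
    n=np.cross(ray(c,p)[1],ray(c,q)[1]); return n/np.linalg.norm(n)
E
python3 - <<'E'
from h import *
T=cam("top");S=cam("scene")
print("mug",onz(T,(277.2,202.5),.148),"htip",onz(T,(274.8,186),.13),"beaker",onz(T,(315.2,214),.148))
print("post base",onz(T,(222,144),.0))
# axis line
nt=planen(T,(185,112),(202,152)); ns=planen(S,(313,170.7),(349,173.8))
d=np.cross(nt,ns); d/=np.linalg.norm(d); d*=np.sign(d[0])
print("camera x",d,"down deg",np.degrees(np.arcsin(d[2])),"yaw",np.degrees(np.arctan2(d[1],d[0])))
def onplane(c,p,n,o2): o,r=ray(c,p); return o+r*((o2-o)@n)/(r@n)
so=ray(S,(0,0))[0]
nose=onplane(T,(202,152),ns,so); back=onplane(T,(185,112),ns,so)
print("nose",nose,"back",back,np.linalg.norm(nose-back)); print("focus",nose-d*.1, proj(S,nose),proj(S,back))
E
```

```text
mug [ 0.54274821 -0.11374012  0.148     ] htip [ 0.59349697 -0.10764842  0.13      ] beaker [ 0.50811176 -0.22801009  0.148     ]
post base [0.74463995 0.06495331 0.        ]
camera x [0.89591106 0.36547858 0.25252482] down deg 14.626968382071947 yaw 22.192546457340942
nose [0.67349084 0.09302994 0.29263363] back [0.77275099 0.13352219 0.32061146] 0.11079241096505058
focus [0.58389973 0.05648208 0.26738115] [311.92975747 170.60784023] [349.08765559 173.80754812]
```

Request:
arm_command(
  moves=[
    [1, [0, 0, -0.97], -0.84],
    [1, [0, 0, -0.97], -0.84],
    [1, [0, 0, -0.97], -0.84],
    [1, [0, 0, -0.97], -0.84],
    [1, [0, 0, 0], -0.84],
    [1, [-0.36, -0.9, 0], 0],
    [1, [-0.36, -0.9, 0], 0],
    [1, [-0.36, -0.9, 0], 0],
    [1, [-0.36, -0.9, 0], 0],
    [1, [-0.36, -0.9, 0], 0],
    [1, [-0.36, -0.9, 0], 0],
    [1, [-0.36, -0.9, 0], 0],
  ],
)

```text
clock: 1.35
position: [0.3523, 0.2694, 0.4502]
ee_rot: [-0.059, 0.998, 0.0, 0.0]
wrist_force: [-0.1, -0.1, -0.2]
opening: 0.996
finger_force: 0.0
```

Request:
arm_command(
  moves=[
    [1, [-0.32, -0.9, 0], 0],
    [1, [-0.32, -0.9, 0], 0],
    [1, [-0.32, -0.9, 0], 0],
    [1, [-0.32, -0.9, 0], 0],
    [1, [-0.32, -0.9, 0], 0],
    [1, [-0.32, -0.9, 0], 0],
    [1, [-0.2, -0.9, 0], 0],
    [1, [0, 0, 0], 0],
    [1, [0, 0, 0], 0],
  ],
)

```text
clock: 2.25
position: [0.4943, -0.0299, 0.4497]
ee_rot: [-0.058, 0.998, 0.0, -0.001]
wrist_force: [0.5, -0.3, 0.2]
opening: 1.003
finger_force: 0.0
```

Run:
```python
from h import *
s=ctrl.sense(); print(s["clock"],s["joint_pos"],s["position"],Rot.from_quat(s["ee_rot"]).as_matrix())
c=cam("wrist"); im=vision.snapshot("wrist"); np.savez("w1.npz",K=c[0],R=c[1],t=c[2]); cv2.imwrite("pics/w1.png",im[:,:,::-1]); print(-c[1].T@c[2])
cv2.imwrite("pics/w1b.png",cv2.resize(im[:,:,::-1],None,fx=1.5,fy=1.5,interpolation=cv2.INTER_CUBIC))
```

```text
2.25 [-6.07640757e-02  1.09669677e-01  1.34146907e-01  1.59664849e+00
  4.44464102e-04 -1.76127000e-01] [ 0.4942771 -0.0299351  0.4497307] [[-9.93352251e-01 -1.15106448e-01 -1.34540799e-03]
 [-1.15107241e-01  9.93352931e-01  5.27139132e-04]
 [ 1.27578786e-03  6.78501045e-04 -9.99998956e-01]]
[ 0.42400943 -0.03727979  0.56794351]
```

View pics/w1b.png

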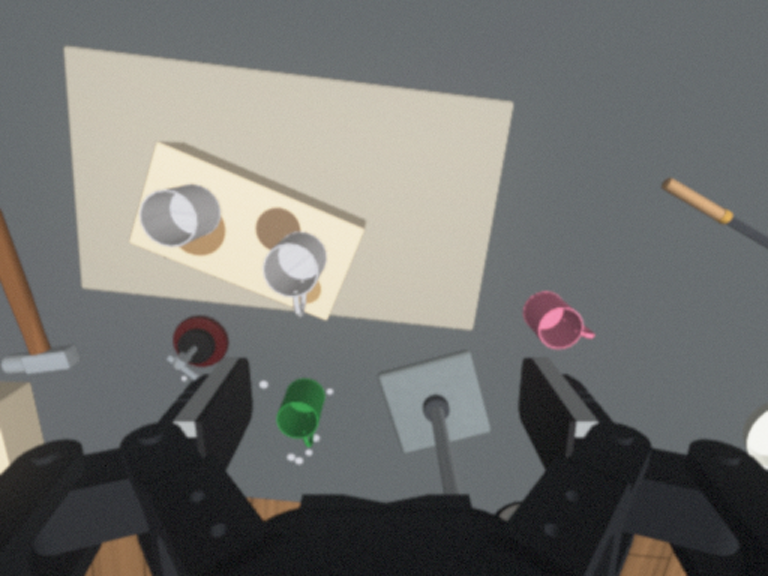

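The wrist view shows the mug's rim at about (292,270)/1.5, its handle at (299,303)/1.5 and the beaker at (172,217)/1.5; the hand hides the inspection camera. The moves can't tilt the tool directly, so I'll check what the arm does with a pose at the edge of its reach.

Request:
arm_command(
  moves=[
    [1, [0.5, 0, 0], 0],
    [1, [0.5, 0, 0], 0],
    [1, [0.5, 0, 0], 0],
    [1, [0.5, 0, 0], 0],
    [1, [0.5, 0, 0], 0],
    [1, [0.5, 0, 0], 0],
    [1, [0.5, 0, 0], 0],
    [1, [0, 0, 0], 0],
    [1, [0, 0, 0], 0],
  ],
)

```text
clock: 3.2
position: [0.3203, -0.0488, 0.4507]
ee_rot: [-0.06, 0.998, -0.0, 0.001]
wrist_force: [0.5, 0.4, 0.5]
opening: 1.002
finger_force: 0.0
```

Run:
```python
from h import *
s=ctrl.sense(); print(s["clock"],s["joint_pos"],s["position"],Rot.from_quat(s["ee_rot"]).as_matrix().round(4))
im=cv2.imread("pics/w1.png").astype(int); d=np.load("w1.npz"); W=(d["K"],d["R"],d["t"]); T=cam("top")
t=cv2.imread("pics/top0.png").astype(int)
for n,c,i,(x0,y0,x1,y1),k in [("w",W,im,(165,145,235,215),13),("t",T,t,(262,180,292,218),7)]:
    m=((i[:,:,0]-i[:,:,2])>-3).astype(np.uint8); z=np.zeros_like(m); z[y0:y1,x0:x1]=m[y0:y1,x0:x1]
    o=cv2.morphologyEx(z,cv2.MORPH_OPEN,cv2.getStructuringElement(cv2.MORPH_ELLIPSE,(k,k)))
    ys,xs=np.nonzero(o); hy,hx=np.nonzero(cv2.bitwise_and(z,1-o)); 
    print(n,"body",xs.mean(),ys.mean(),xs.min(),xs.max(),ys.min(),ys.max(),"rest",len(hx),sorted(zip(hy,hx))[-12:],sorted(zip(hy,hx))[:12])
```

```text
3.2 [-1.51362863e-01 -2.19188818e-01 -1.71059309e-01  1.61696665e+00
  3.12039506e-04 -2.71316270e-01] [ 0.320309   -0.04876001  0.45073801] [[-9.928e-01 -1.197e-01  2.000e-03]
 [-1.197e-01  9.928e-01  0.000e+00]
 [-2.000e-03 -2.000e-04 -1.000e+00]]
w body 197.69468267581476 174.23670668953687 184 212 161 187 rest 861 [(np.int64(214), np.int64(223)), (np.int64(214), np.int64(224)), (np.int64(214), np.int64(225)), (np.int64(214), np.int64(226)), (np.int64(214), np.int64(227)), (np.int64(214), np.int64(228)), (np.int64(214), np.int64(229)), (np.int64(214), np.int64(230)), (np.int64(214), np.int64(231)), (np.int64(214), np.int64(232)), (np.int64(214), np.int64(233)), (np.int64(214), np.int64(234))] [(np.int64(156), np.int64(199)), (np.int64(157), np.int64(197)), (np.int64(157), np.int64(199)), (np.int64(157), np.int64(205)), (np.int64(158), np.int64(204)), (np.int64(158), np.int64(205)), (np.int64(159), np.int64(191)), (np.int64(159), np.int64(194)), (np.int64(159), np.int64(196)), (np.int64(159), np.int64(198)), (np.int64(159), np.int64(201)), (np.int64(159), np.int64(206))]
t body 277.131221719457 201.78280542986425 269 285 194 210 rest 10 [(np.int64(187), np.int64(275)), (np.int64(188), np.int64(275)), (np.int64(189), np.int64(275)), (np.int64(190), np.int64(275)), (np.int64(191), np.int64(275)), (np.int64(192), np.int64(275)), (np.int64(192), np.int64(276)), (np.int64(193), np.int64(276)), (np.int64(209), np.int64(273)), (np.int64(209), np.int64(281))] [(np.int64(187), np.int64(275)), (np.int64(188), np.int64(275)), (np.int64(189), np.int64(275)), (np.int64(190), np.int64(275)), (np.int64(191), np.int64(275)), (np.int64(192), np.int64(275)), (np.int64(192), np.int64(276)), (np.int64(193), np.int64(276)), (np.int64(209), np.int64(273)), (np.int64(209), np.int64(281))]
```

Request:
arm_command(
  moves=[
    [1, [-0.5, -0.9, 0], 0],
    [1, [-0.5, -0.9, 0], 0],
    [1, [-0.5, -0.9, 0], 0],
    [1, [-0.5, -0.9, 0], 0],
    [1, [-0.5, -0.9, 0], 0],
    [1, [-0.5, -0.9, 0], 0],
    [1, [-0.8, -0.1, 0], 0],
    [1, [-0.8, -0.1, 0], 0],
    [1, [-0.8, -0.1, 0], 0],
    [1, [-0.8, -0.1, 0], 0],
    [1, [-0.8, -0.1, 0], 0],
  ],
)

```text
clock: 4.3
position: [0.6871, -0.2929, 0.4486]
ee_rot: [-0.06, 0.998, 0.0, 0.0]
wrist_force: [1.1, -0.4, 0.9]
opening: 1.001
finger_force: 0.0
```

Request:
arm_command(
  moves=[
    [1, [-0.8, -0.1, 0], 0],
    [1, [-0.8, -0.1, 0], 0],
    [1, [-0.8, -0.1, 0], 0],
    [1, [-0.8, -0.1, 0], 0],
    [1, [0, 0, 0], 0],
    [1, [0, 0, 0], 0],
  ],
)

```text
clock: 4.9
position: [0.7814, -0.2703, 0.4037]
ee_rot: [-0.06, 0.997, -0.018, 0.04]
wrist_force: [0.1, -0.7, 0.5]
opening: 0.998
finger_force: 0.0
```

Run:
```python
from h import *
s=ctrl.sense(); print(s["clock"],s["joint_pos"],s["position"],Rot.from_quat(s["ee_rot"]).as_matrix().round(4))
```

```text
4.9 [-0.33219406  0.88587649  1.24897785  1.84725593 -0.0023729  -0.4521989 ] [ 0.78138948 -0.27033018  0.40372386] [[-0.9897 -0.118   0.081 ]
 [-0.1208  0.9922 -0.0305]
 [-0.0768 -0.0399 -0.9962]]
```

Pushing past the reach limit tilts the tool outward by about 5°. Next I'll check whether it keeps that tilt when it moves back in.

Request:
arm_command(
  moves=[
    [1, [0.85, 0.67, -0.16], 0],
    [1, [0.85, 0.67, -0.16], 0],
    [1, [0.85, 0.67, -0.16], 0],
    [1, [0.85, 0.67, -0.16], 0],
    [1, [0.85, 0.67, -0.16], 0],
    [1, [0.85, 0.67, -0.16], 0],
    [1, [0, 0, 0], 0],
    [1, [0, 0, 0], 0],
  ],
)

```text
clock: 5.7
position: [0.5674, -0.1398, 0.428]
ee_rot: [-0.059, 0.997, -0.019, 0.042]
wrist_force: [-0.5, -0.3, -0.0]
opening: 1.002
finger_force: 0.0
```

Run:
```python
from h import *
s=ctrl.sense(); print(s["clock"],s["joint_pos"],s["position"],Rot.from_quat(s["ee_rot"]).as_matrix().round(4))
```

```text
5.7 [-0.23567599  0.1980061   0.18494175  1.4660913  -0.01116693 -0.354516  ] [ 0.5674437  -0.13977812  0.42800673] [[-0.9895 -0.1162  0.0864]
 [-0.1194  0.9923 -0.0322]
 [-0.082  -0.0422 -0.9957]]
```

Run:
```python
from h import *
d=np.load("w1.npz"); W=(d["K"],d["R"],d["t"]); T=cam("top"); S=cam("scene")
print("body mid",tri([ray(T,(277.1,201.8)),ray(W,(197.7,174.2))]))
print("rim",tri([ray(T,(277.2,202.5)),ray(W,(194.7,180.2))]))
for p in [(275,187),(276,193)]: print(onz(T,p,.136))
print(onz(W,(199.7,204),.136),onz(W,(199,197),.136))
print(onz(T,(277.1,201.8),.125),onz(W,(197.7,174.2),.125))
# scene mugs
i=cv2.imread("pics/scene0.png").astype(int); m=((i[:,:,0]-i[:,:,2])>4).astype(np.uint8); z=np.zeros_like(m); z[205:240,214:242]=m[205:240,214:242]
ys,xs=np.nonzero(z); print(xs.mean(),ys.mean(),xs.min(),xs.max(),ys.min(),ys.max(), proj(S,[.542,-.114,.117]),proj(S,[.542,-.114,.148]))
c=np.hstack([cv2.resize(cv2.imread("pics/scene0.png")[200:250,205:255],None,fx=8,fy=8,interpolation=2),cv2.resize(cv2.imread("pics/w1.png")[150:215,170:235],(400,400),interpolation=2)])
cv2.imwrite("pics/c2.png",c)
```

```text
body mid (array([ 0.54578847, -0.11535555,  0.10845816]), [np.float64(0.0005509635415650953), np.float64(0.0005509635415651405)])
rim (array([ 0.54317316, -0.11233337,  0.15211581]), [np.float64(0.0012531638399679854), np.float64(0.0012531638399679726)])
[ 0.59009166 -0.1079181   0.136     ]
[ 0.57181973 -0.11091135  0.136     ]
[ 0.58454592 -0.10439575  0.136     ] [ 0.57357443 -0.10613116  0.136     ]
[ 0.54526905 -0.11485097  0.125     ] [ 0.54160926 -0.11205401  0.125     ]
223.62121212121212 214.56060606060606 214 235 205 232 [226.61039053 219.20730729] [226.32784273 211.14126168]
```

View pics/c2.png

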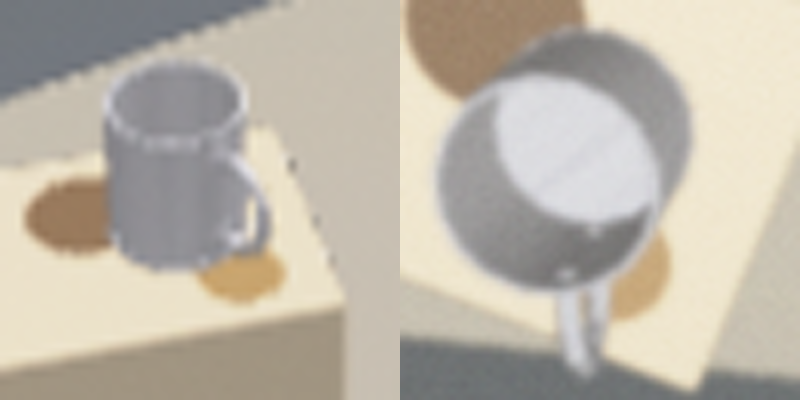

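The rim in the wrist crop is centred at about (194.4,179.8), with the handle pointing down to (199.8,209). The scene crop shows the rim at (226.9,212.9) and the handle facing the stand.

Request:
arm_command(
  moves=[
    [1, [0.23, 0.21, 0.87], 0],
    [1, [0.23, 0.21, 0.87], 0],
    [1, [0.23, 0.21, 0.87], 0],
    [1, [0.23, 0.21, 0.87], 0],
    [1, [0, 0, 0], 0],
    [1, [0, 0, 0], 0],
  ],
)

```text
clock: 6.3
position: [0.5338, -0.11, 0.248]
ee_rot: [-0.059, 0.997, -0.018, 0.041]
wrist_force: [-0.1, -0.7, 1.0]
opening: 0.999
finger_force: 0.0
```

Run:
```python
from h import *
s=ctrl.sense(); R=Rot.from_quat(s["ee_rot"]).as_matrix(); print(s["clock"],s["position"],R.round(4))
print((R.T@(np.array([.543,-.113,.126])-s["position"])/.05).round(3))
```

```text
6.3 [ 0.53378388 -0.10996358  0.24797821] [[-0.9898 -0.1157  0.0833]
 [-0.1187  0.9924 -0.0316]
 [-0.079  -0.0411 -0.996 ]]
[0.017 0.019 2.447]
```

Request:
arm_command(
  moves=[
    [1, [0, 0, 0.6], 0],
    [1, [0, 0, 0.6], 0],
    [1, [0, 0, 0.6], 0],
    [1, [0.02, 0.02, 0.4], 0],
    [1, [0, 0, 0.25], 0],
    [1, [0, 0, 0], 0],
    [0.6, [0, 0, 0], 0],
    [0.4, [0, 0, 0], 0],
    [0.3, [0, 0, 0], 0],
    [0.2, [0, 0, 0], 0],
    [0.1, [0, 0, 0], 0],
    [0, [0, 0, 0], 0],
  ],
  squeeze=28,
)

```text
clock: 7.5
position: [0.5431, -0.1127, 0.1273]
ee_rot: [-0.059, 0.997, -0.019, 0.043]
wrist_force: [-0.7, -1.8, 7.9]
opening: 0.639
finger_force: 28.0
```

Request:
arm_command(
  moves=[
    [-0.3, [0, 0, 0], 0],
    [-0.6, [0, 0, 0], 0],
    [-1, [0, 0, 0], 0],
    [-1, [0, 0, 0], 0],
  ],
  squeeze=28,
)

```text
clock: 7.9
position: [0.5431, -0.1127, 0.1273]
ee_rot: [-0.059, 0.997, -0.019, 0.043]
wrist_force: [-1.8, -0.8, 7.1]
opening: 0.64
finger_force: 27.9
```

Request:
arm_command(
  moves=[
    [-1, [0, 0, -0.2], 0],
    [-1, [0, 0, -0.4], 0],
    [-1, [0, 0, -0.6], 0],
    [-1, [0, 0, -0.6], 0],
    [-1, [0, 0, -0.6], 0],
    [-1, [0, 0, -0.6], 0],
    [-1, [0, 0, -0.6], 0],
    [-1, [0, 0, -0.6], 0],
    [-1, [0, 0, 0], 0],
    [-1, [0, 0, 0], 0],
  ],
)

```text
clock: 8.9
position: [0.5242, -0.1055, 0.3351]
ee_rot: [-0.059, 0.997, -0.018, 0.041]
wrist_force: [-0.5, 0.1, -1.5]
opening: 0.639
finger_force: 29.8
```

Run:
```python
from h import *
s=ctrl.sense(); R=Rot.from_quat(s["ee_rot"]).as_matrix(); print(s["clock"],s["position"],R.round(4),s["opening"],s["finger_force"])
for n in ["top","scene"]: cv2.imwrite(f"pics/{n}1.png",vision.snapshot(n)[:,:,::-1])
T=cam("top");S=cam("scene");p=s["position"]+.006*R[:,2]; print(proj(T,p),proj(S,p))
a=cv2.imread("pics/top1.png");b=cv2.imread("pics/scene1.png")
```

```text
8.9 [ 0.52415212 -0.10552917  0.33509133] [[-0.9896 -0.1162  0.0849]
 [-0.1192  0.9924 -0.0314]
 [-0.0806 -0.0412 -0.9959]] 0.63867051013551 29.831722676753998
[278.43852203 208.48296644] [224.04209774 155.26193917]
```

Request:
arm_command(
  moves=[
    [-1, [0, 0, -0.6], -0.75],
    [-1, [0, 0, -0.6], -0.75],
    [-1, [0, 0, -0.6], -0.75],
    [-1, [0, 0.7, 0], 0],
    [-1, [0, 0.8, 0], 0],
    [-1, [0, 0.8, 0], 0],
    [-1, [0, 0.8, 0], 0],
    [-1, [0, 0.8, 0], 0],
    [-1, [0, 0.8, 0], 0],
    [-1, [0, 0.8, 0], 0],
    [-1, [-0.3, 0.8, 0], 0],
  ],
)

```text
clock: 10.1
position: [0.4201, 0.1983, 0.4054]
ee_rot: [-0.176, 0.983, -0.023, 0.037]
wrist_force: [0.9, 0.1, -1.5]
opening: 0.638
finger_force: 30.0
```

Request:
arm_command(
  moves=[
    [-1, [-0.7, 0.76, 0], 0],
    [-1, [-0.7, 0.76, 0], 0],
    [-1, [-0.7, 0.76, 0], 0],
    [-1, [-0.5, 0.4, 0], 0],
    [-1, [0, 0, 0], 0],
    [-1, [0, 0, 0], 0],
  ],
)

```text
clock: 10.7
position: [0.4954, 0.3638, 0.4051]
ee_rot: [-0.176, 0.983, -0.024, 0.036]
wrist_force: [0.2, -0.7, -0.4]
opening: 0.639
finger_force: 30.1
```

Run:
```python
from h import *
s=ctrl.sense(); R=Rot.from_quat(s["ee_rot"]).as_matrix(); print(s["clock"],s["joint_pos"].round(3),s["position"],R.round(4),s["opening"],s["finger_force"])
c=cam("wrist"); im=vision.snapshot("wrist"); np.savez("w2.npz",K=c[0],R=c[1],t=c[2]); cv2.imwrite("pics/w2.png",im[:,:,::-1]); print(-c[1].T@c[2])
print(proj(c,[.673,.093,.293]),proj(c,[.773,.133,.32]))
cv2.imwrite("pics/w2b.png",cv2.resize(im[:,:,::-1],None,fx=1.5,fy=1.5,interpolation=cv2.INTER_CUBIC))
```

```text
10.7 [ 0.671  0.298  0.263  1.494 -0.076  0.315] [0.49543154 0.3638402  0.40505877] [[-0.9352 -0.3449  0.08  ]
 [-0.3483  0.9368 -0.034 ]
 [-0.0632 -0.0596 -0.9962]] 0.6386773262913451 30.08016463369131
[0.41976352 0.34384074 0.51818769]
[-77.07261255 250.93974504] [-62.61608875 363.08359726]
```

Request:
arm_command(
  moves=[
    [-1, [-0.77, 0.22, 0], 0],
    [-1, [-0.77, 0.22, 0], 0],
    [-1, [-0.77, 0.22, 0], 0],
    [-1, [-0.77, 0.22, 0], 0],
    [-1, [-0.77, 0.22, 0], 0],
    [-1, [-0.77, 0.22, 0], 0],
    [-1, [-0.77, 0.22, 0], 0],
    [-1, [0, 0, 0], 0],
  ],
)

```text
clock: 11.55
position: [0.6777, 0.494, 0.3914]
ee_rot: [-0.176, 0.983, -0.013, 0.059]
wrist_force: [-1.4, -0.6, -1.4]
opening: 0.638
finger_force: 30.4
```

Run:
```python
from h import *
s=ctrl.sense(); R=Rot.from_quat(s["ee_rot"]).as_matrix(); print(s["clock"],s["joint_pos"].round(3),s["position"],R.round(4),s["opening"],s["finger_force"])
```

```text
11.55 [ 0.658  0.9    1.244  1.822 -0.077  0.3  ] [0.67765285 0.49397933 0.39143196] [[-0.9312 -0.3443  0.1197]
 [-0.3473  0.9377 -0.0047]
 [-0.1106 -0.046  -0.9928]] 0.6376521836686219 30.351895540952682
```

Request:
arm_command(
  moves=[
    [-1, [-0.77, 0.22, 0], 0],
    [-1, [-0.77, 0.22, 0], 0],
    [-1, [-0.77, 0.22, 0], 0],
    [-1, [-0.77, 0.22, 0], 0],
    [-1, [0, 0, 0], 0],
  ],
)

```text
clock: 12.05
position: [0.7382, 0.5366, 0.3655]
ee_rot: [-0.177, 0.978, 0.013, 0.112]
wrist_force: [0.1, -0.3, -1.6]
opening: 0.636
finger_force: 30.4
```

Run:
```python
from h import *
s=ctrl.sense(); R=Rot.from_quat(s["ee_rot"]).as_matrix(); print(s["clock"],s["joint_pos"].round(3),s["position"],R.round(4),s["opening"],s["finger_force"])
```

```text
12.05 [ 0.655  0.944  1.247  1.662 -0.078  0.288] [0.73822745 0.53657237 0.36553754] [[-0.9121 -0.3497  0.2141]
 [-0.3437  0.9368  0.0658]
 [-0.2235 -0.0136 -0.9746]] 0.6359261977241961 30.354422964155674
```

Request:
arm_command(
  moves=[
    [-1, [-0.77, 0.22, 0], 0],
    [-1, [-0.77, 0.22, 0], 0],
    [-1, [-0.77, 0.22, 0], 0],
    [-1, [0, 0, 0], 0],
    [-1, [0, 0, 0], 0],
  ],
)

```text
clock: 12.55
position: [0.7784, 0.5662, 0.3562]
ee_rot: [-0.178, 0.972, 0.033, 0.152]
wrist_force: [-1.0, 0.4, -0.4]
opening: 0.638
finger_force: 30.4
```

Run:
```python
from h import *
s=ctrl.sense(); R=Rot.from_quat(s["ee_rot"]).as_matrix(); print(s["clock"],s["joint_pos"].round(3),s["position"],R.round(4),s["opening"],s["finger_force"])
print(R.T@(np.array([.47,.24,.42])-s["position"])/.05)
```

```text
12.55 [ 0.654  0.968  1.249  1.549 -0.079  0.279] [0.7783929  0.56624146 0.35622847] [[-0.8904 -0.3563  0.2833]
 [-0.3363  0.9343  0.1182]
 [-0.3068  0.0099 -0.9517]] 0.637869306029891 30.356817841529846
[ 7.29497093 -3.88560938 -3.7320278 ]
```

Request:
arm_command(
  moves=[
    [-1, [0.75, -0.39, -0.37], 0],
    [-1, [0.75, -0.39, -0.37], 0],
    [-1, [0.75, -0.39, -0.37], 0],
    [-1, [0.75, -0.39, -0.37], 0],
    [-1, [0.75, -0.39, -0.37], 0],
    [-1, [0.75, -0.39, -0.37], 0],
    [-1, [0.75, -0.39, -0.37], 0],
    [-1, [0.75, -0.39, -0.37], 0],
    [-1, [0.75, -0.39, -0.37], 0],
    [-1, [0.75, -0.39, -0.37], 0],
    [-1, [0, 0, 0], 0],
    [-1, [0, 0, 0], 0],
  ],
)

```text
clock: 13.75
position: [0.4916, 0.2657, 0.4151]
ee_rot: [-0.178, 0.971, 0.034, 0.154]
wrist_force: [0.5, 0.3, -0.7]
opening: 0.64
finger_force: 30.4
```

Run:
```python
from h import *
s=ctrl.sense(); R=Rot.from_quat(s["ee_rot"]).as_matrix(); print(s["clock"],s["joint_pos"].round(3),s["position"],R.round(4),s["opening"],s["finger_force"])
c=cam("wrist"); im=vision.snapshot("wrist"); np.savez("w2.npz",K=c[0],R=c[1],t=c[2]); cv2.imwrite("pics/w2.png",im[:,:,::-1])
print(proj(c,[.673,.093,.293]),proj(c,[.773,.133,.32]))
for n in ["top","scene"]: cv2.imwrite(f"pics/{n}2.png",vision.snapshot(n)[:,:,::-1])
T=cam("top");S=cam("scene"); print(proj(T,s["position"]),proj(S,s["position"]))
```

```text
13.75 [ 0.516 -0.044 -0.152  1.149 -0.037  0.147] [0.49161016 0.26569972 0.41514463] [[-0.8895 -0.3561  0.2863]
 [-0.3354  0.9344  0.12  ]
 [-0.3103  0.0107 -0.9506]] 0.6402595130590806 30.357016548514366
[ 20.37025679 245.68425902] [ 49.90078625 334.12398094]
[118.34370112 223.10517304] [320.36778234  97.82166099]
```

Run:
```python
from h import *
d=np.load("w2.npz"); K,R,t=d["K"],d["R"],d["t"]
for dx in [0,.04,.08]:
  for dy in [-.04,-.08]:
    for dz in [0.05,.1]:
      c=(K,R,t-R@np.array([dx,dy,dz])); print(dx,dy,dz,proj(c,[.673,.093,.293]).round(),proj(c,[.773,.133,.32]).round())
w=cv2.imread("pics/w2.png"); s=cv2.imread("pics/scene2.png")
cv2.imwrite("pics/c3.png",np.hstack([cv2.resize(w,(533,400)),cv2.resize(s[95:175,290:343],(265,400),interpolation=2)]))
```

```text
0 -0.04 0.05 [ 87. 222.] [106. 302.]
0 -0.04 0.1 [105. 196.] [120. 270.]
0 -0.08 0.05 [124. 232.] [138. 308.]
0 -0.08 0.1 [137. 205.] [149. 277.]
0.04 -0.04 0.05 [ 90. 195.] [109. 282.]
0.04 -0.04 0.1 [108. 171.] [124. 251.]
0.04 -0.08 0.05 [128. 206.] [143. 290.]
0.04 -0.08 0.1 [142. 181.] [154. 258.]
0.08 -0.04 0.05 [ 92. 165.] [113. 261.]
0.08 -0.04 0.1 [112. 142.] [128. 230.]
0.08 -0.08 0.05 [133. 177.] [149. 269.]
0.08 -0.08 0.1 [147. 154.] [160. 238.]
```

View pics/c3.png

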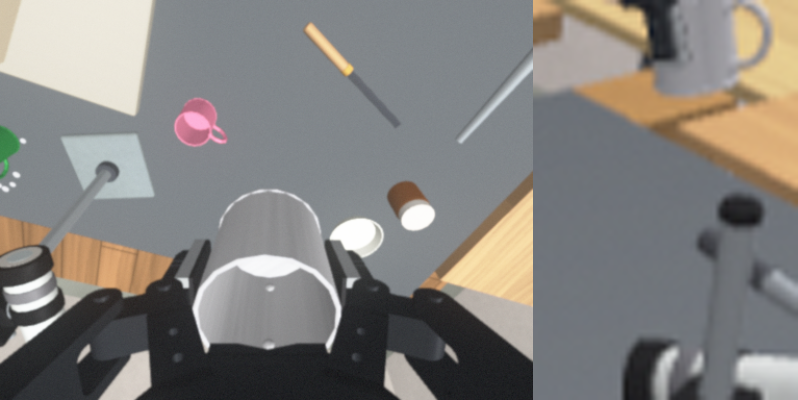

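The wrist view shows the mug firmly between the pads, with the handle hidden on its far side. The inspection camera's ring is at about (24,248) px, where predicted. The scene crop shows the handle to the right and raised. I'll move to a better spot to see the whole tube.

Request:
arm_command(
  moves=[
    [-1, [-0.59, -0.43, -0.51], 0],
    [-1, [-0.59, -0.43, -0.51], 0],
    [-1, [-0.59, -0.43, -0.51], 0],
    [-1, [0, 0, 0], 0],
    [-1, [0, 0, 0], 0],
  ],
)

```text
clock: 14.4
position: [0.5738, 0.2274, 0.5112]
ee_rot: [-0.178, 0.972, 0.033, 0.151]
wrist_force: [-0.5, 0.7, -2.2]
opening: 0.634
finger_force: 30.4
```

Run:
```python
from h import *
s=ctrl.sense(); R=Rot.from_quat(s["ee_rot"]).as_matrix(); print(s["clock"],s["position"],R.round(4),s["opening"],s["finger_force"])
c=cam("wrist"); im=vision.snapshot("wrist"); np.savez("w3.npz",K=c[0],R=c[1],t=c[2]); cv2.imwrite("pics/w3.png",im[:,:,::-1])
print(proj(c,[.673,.093,.293]),proj(c,[.773,.133,.32]))
cv2.imwrite("pics/w3b.png",cv2.resize(im[100:280,40:220,::-1],None,fx=3.3,fy=3.3,interpolation=2))
```

```text
14.4 [0.57377361 0.22741217 0.51120968] [[-0.8907 -0.3562  0.2825]
 [-0.3361  0.9344  0.1183]
 [-0.3061  0.0104 -0.952 ]] 0.6340633286080056 30.356971956789494
[109.05257336 142.71190703] [125.77379222 231.47376083]
```

View pics/w3b.png

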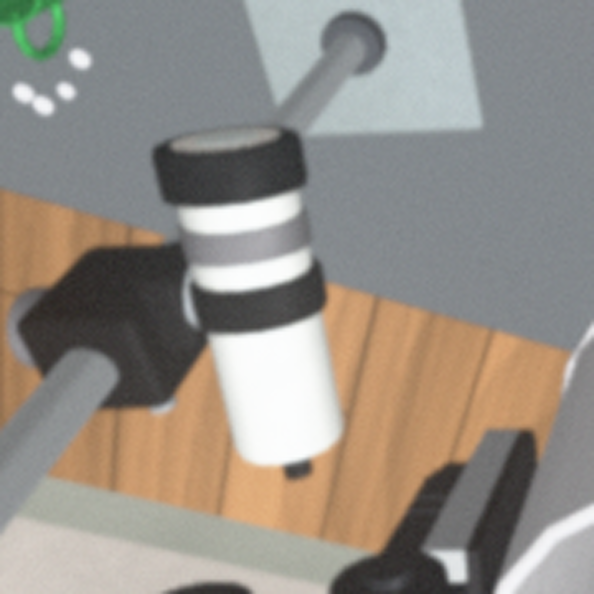

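The crop shows the nose's front face at (227,143), which is pixel (108.8,143.3), and the tube's back end centred near (288,443), pixel (127.3,234.2). The predictions were (109.1,142.7) and (125.8,231.5).

Run:
```python
from h import *
d=np.load("w3.npz"); W=(d["K"],d["R"],d["t"]); T=cam("top"); S=cam("scene")
nt=planen(T,(185,112),(202,152)); ns=planen(S,(313,170.7),(349,173.8)); nw=planen(W,(108.8,143.3),(127.3,234.2))
for a,b in [(nt,ns),(nw,ns),(nw,nt)]:
    x=np.cross(a,b); x/=np.linalg.norm(x); x*=np.sign(x[0]); print(x.round(3),np.degrees([np.arcsin(x[2]),np.arctan2(x[1],x[0])]).round(1))
N,r=tri([ray(T,(202,152)),ray(S,(312,170.6)),ray(W,(108.8,143.3))]); B,r2=tri([ray(T,(184.8,111.5)),ray(S,(349,173.8)),ray(W,(127.3,234.2))])
x=(B-N)/np.linalg.norm(B-N); print(N,r,B,r2,np.linalg.norm(B-N),np.degrees([np.arcsin(x[2]),np.arctan2(x[1],x[0])])); F=N-.1*x; print("focus",F)
N2,_=tri([ray(S,(312,170.6)),ray(W,(108.8,143.3))]);print(N2)
np.savez("focus.npz",F=F,x=x)
```

```text
[0.896 0.365 0.253] [14.6 22.2]
[0.893 0.375 0.248] [14.3 22.8]
[0.9   0.369 0.231] [13.3 22.3]
[0.67369395 0.0929351  0.29292212] [np.float64(0.00025066949003024264), np.float64(0.00015648763991031418), np.float64(0.00020132212462488946)] [0.77382048 0.13422468 0.32147894] [np.float64(0.0003313558768219209), np.float64(0.001647761166788098), np.float64(0.0019115185981245918)] 0.11200734172239636 [14.77091089 22.40997915]
focus [0.58430111 0.05607182 0.26742663]
[0.67391462 0.0928261  0.29293527]
```

```bash
cat >> h.py <<'E'
def jt():
    R0=Rot.from_quat([-0.059,0.997,-0.019,0.043]).as_matrix(); p0=np.array([.5431,-.1127,.1273])
    o=np.array([.5435,-.113,.086]); a=np.radians(8.5)
    M0=Rot.from_euler('z',8.5,degrees=True).as_matrix()
    Mt=R0.T@M0; ot=R0.T@(o-p0); ot[1]*=0.3
    # roll-align mug to pads: remove mug z's component along tool y
    z=Mt[:,2].copy(); z[1]=0; z/=np.linalg.norm(z); x=Mt[:,0]-z*(Mt[:,0]@z); x/=np.linalg.norm(x); Mt=np.c_[x,np.cross(z,x),z]
    return ot,Mt
E
python3 - <<'E'
from h import *
d=np.load("focus.npz"); F,x=d["F"],d["x"]; y=np.cross([0,0,1],x); y/=np.linalg.norm(y); C=np.c_[x,y,np.cross(x,y)]
s=ctrl.sense(); R=Rot.from_quat(s["ee_rot"]).as_matrix(); ot,Mt=jt(); M=R@Mt
print("ot",ot,"mug->cam err deg",np.degrees((Rot.from_matrix(C.T@M)).as_rotvec()).round(2))
j=ot+Mt@[.027,0,.031]; tgt=F-R@j; print("tgt",tgt)
pre=tgt-.09*np.array([x[0],x[1],0])/np.hypot(x[0],x[1])
p=s["position"]
hi=np.array([pre[0],pre[1],.45])
for a,b in [(p,hi),(hi,pre),(pre,tgt)]: print(b.round(3),(R.T@(b-a)/.05).round(2))
E
```

```text
ot [0.00308964 0.0004292  0.04116245] mug->cam err deg [0.25 1.83 0.23]
tgt [0.55772833 0.04449434 0.27130937]
[0.475 0.01  0.45 ] [ 3.58 -3.37  0.08]
[0.475 0.01  0.271] [ 1.09 -0.04  3.4 ]
[0.558 0.044 0.271] [-1.71  0.05  0.55]
```

Request:
arm_command(
  moves=[
    [-1, [0.72, -0.67, 0.02], 0],
    [-1, [0.72, -0.67, 0.02], 0],
    [-1, [0.72, -0.67, 0.02], 0],
    [-1, [0.72, -0.67, 0.02], 0],
    [-1, [0.72, -0.67, 0.02], 0],
    [-1, [0.22, 0, 0.68], 0],
    [-1, [0.22, 0, 0.68], 0],
    [-1, [0.22, 0, 0.68], 0],
    [-1, [0.22, 0, 0.68], 0],
    [-1, [0.22, 0, 0.68], 0],
    [-1, [0, 0, 0], 0],
    [-1, [0, 0, 0], 0],
  ],
)

```text
clock: 15.65
position: [0.4716, 0.0129, 0.271]
ee_rot: [-0.179, 0.972, 0.034, 0.151]
wrist_force: [-0.5, -0.2, 0.2]
opening: 0.642
finger_force: 30.4
```

Run:
```python
from h import *
d=np.load("focus.npz"); F,x=d["F"],d["x"]
s=ctrl.sense(); R=Rot.from_quat(s["ee_rot"]).as_matrix(); ot,Mt=jt(); j=ot+Mt@[.027,0,.031]; tgt=F-R@j
print(s["clock"],s["position"],tgt,(R.T@(tgt-s["position"])/.05).round(3),s["opening"])
```

```text
15.65 [0.47157642 0.01291692 0.27102813] [0.55773781 0.04446492 0.27128633] [-1.749 -0.027  0.555] 0.6420229702031128
```

Request:
arm_command(
  moves=[
    [-1, [-0.4, 0, 0.12], 0],
    [-1, [-0.5, 0, 0.16], 0],
    [-1, [-0.45, -0.02, 0.14], 0],
    [-1, [-0.25, -0.01, 0.09], 0],
    [-1, [-0.15, 0, 0.045], 0],
    [-1, [0, 0, 0], 0],
    [-1, [0, 0, 0], 0],
  ],
)

```text
clock: 16.35
position: [0.5585, 0.0435, 0.2723]
ee_rot: [-0.178, 0.972, 0.033, 0.152]
wrist_force: [-0.2, -0.8, -0.6]
opening: 0.634
finger_force: 30.4
```

Run:
```python
from h import *
d=np.load("focus.npz"); F,x=d["F"],d["x"]; y=np.cross([0,0,1],x); y/=np.linalg.norm(y); C=np.c_[x,y,np.cross(x,y)]
s=ctrl.sense(); R=Rot.from_quat(s["ee_rot"]).as_matrix(); ot,Mt=jt(); M=R@Mt; o=s["position"]+R@ot; J=o+M@[.027,0,.031]
print(s["clock"],"err",(J-F).round(4),np.degrees((Rot.from_matrix(C.T@M)).as_rotvec()).round(2),s["finger_force"])
T=cam("top");S=cam("scene"); out=[]
for n,c,(x0,y0,x1,y1),k in [("top",T,(170,100,260,180),4),("scene",S,(255,125,355,225),4)]:
    im=vision.snapshot(n)[:,:,::-1].copy(); cv2.imwrite(f"pics/{n}3.png",im)
    b=cv2.resize(im[y0:y1,x0:x1],None,fx=k,fy=k,interpolation=2)
    P=lambda X: tuple(int(v) for v in ((proj(c,X)-[x0,y0])*k+k/2))
    for zz in (0,.062):
        pts=np.array([P(o+M@[.027*np.cos(a),.027*np.sin(a),zz]) for a in np.linspace(0,6.28,30)]); cv2.polylines(b,[pts],True,(0,255,0),1)
    cv2.polylines(b,[np.array([P(o+M@q) for q in ([.027,0,.012],[.055,0,.012],[.055,0,.05],[.027,0,.05])])],True,(0,255,255),1)
    cv2.circle(b,P(F),3,(0,0,255),-1); cv2.circle(b,P(F+.1*x),3,(255,0,0),-1); out.append(cv2.copyMakeBorder(b,0,400-b.shape[0],0,0,cv2.BORDER_CONSTANT))
cv2.imwrite("pics/fin.png",np.hstack(out))
```

```text
16.35 err [ 0.0008 -0.001   0.0011] [0.23 1.69 0.23] 30.39729829877615
```

View pics/fin.png

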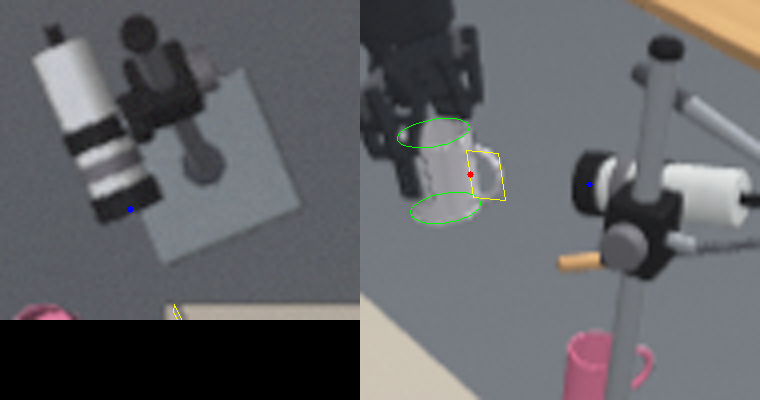

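The scene view shows the mug and handle matching the predicted outline, with the wall point on the focus point (470,174) and the handle facing the lens. The mug is clear of the camera, so I'm handing in.

```bash
python3 -c "
from plant import order
print(order.hand_in())"
```

```text
the job is handed in; nothing more can be done
None
```

I handed the job in at 16.4 s with the mug held at the camera's focus point: by my estimate the wall point is about 2 mm off, the tilt about 2° off, and the grip is about 30 N; the hand-in returned no verdict.

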